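# Hang the fin template on the jig pins and latch it

## Task

Pick up the aluminium fin template and hang it by its two holes on the two pins of the jig until it lies flush on the wooden blank; the pin plate may be clamped up to a finger's width off centre along the jig, so feel for the pins gently and never force the plate. Then swing the blue catch all the way over the template's square end, let go, and leave the other things on the bench where they are.

Things in the scene. Friction and masses are not known exactly. Their poses are not given: they have to be found in the camera images.
- template: Loose aluminium fin template, 0.2 to 0.4 kg: plate 6 mm thick, 80 mm wide (y), from x -105 mm (rounded end) to +85 mm (square end). Origin on its underside below the handle's centre, z up. Orange handle: block 44 (x) x 16 (y) mm, from z 6 to 40 mm. Two through holes at y 0: diameter 16 mm at x -50 mm (for the thick pin), 12 mm at x +36 mm (for the thin pin); rims chamfered 1 mm.
- template_rounded_end (a point): Tip of the template's rounded end, on its underside (x = -105 mm, y = 0 in the template's frame).
- jig: Jig fixed to the bench: plywood base 295 x 150 x 18 mm, x from -135 to +160 mm, y +-75 mm. Origin on the bench, x towards the catch, z up. On it an aluminium pin plate carries a pale wooden fin blank (its top at z 32 mm). A seated template's underside is at z 32 mm, y 0, its x axis along the jig's, its origin shifted along x just as the pin plate is (see jig_middle).
- jig_middle (a point): Point at the jig's x 0, y 0, z 32 mm. Two flat-topped dark steel pins stand upright to z 54 mm: 14 mm thick at x -50+s, 10 mm at x +36+s, both at y 0. Each is sprung and sinks 6 mm at most (1.6 N at first, 4 N at the stop). The pin plate is clamped at a shift s of -16 to +16 mm along x that no measured pose shows: feel or look for it; it stays put (over 80 N to drag).
- catch (a joint): Hinge angle of the blue catch about the jig's z: 0 = open (arm along the jig's +y), 1.57 = closed (arm along the jig's -x, over the template's square end). Starts at 0 to 0.15, stays where left, turns with about 1.5 N at the knob. Pivot at the jig's x +132 mm, y 0; arm reaches 72 mm, 14 mm wide, z 40 to 48 mm, 2 mm above a seated template.
- catch_knob (a point): Centre of the top of the catch's round upright black knob, diameter 16 mm, 64 mm from the pivot; it stands 32 mm tall on the arm, top at z 80 mm in the jig's frame. It may turn between the fingers as the catch swings.
- glue: White glue bottle, 48 mm across, 110 mm tall, a bystander. Origin at its underside's centre.
- wheel: Black rubber model wheel lying flat, 68 mm across, 24 mm thick, a bystander. Origin at its underside's centre.
- screwdriver: Screwdriver with green handle, 190 mm long, lying along its x axis, a bystander.
Not all that is in view belongs to the job. Of the things like the template, leave any that is red; of the rest the larger one is meant.

How it is judged:
On the way, in this order (a step that is already met when the one before it is completed fails the run):
1. the template is on both pins, flush on the blank, while the catch is still open (z of template in the frame of jig below 0.0345 m and horizontal distance between template and jig below 0.02 m and angle between the x axis of template and the x axis of jig, either way round below 0.06 rad and value of joint catch below 0.5 rad), for 0.2 s.
2. the catch is swung over the template (value of joint catch above 1.35 rad), for 0.2 s.
At the end, for the whole second after the job is handed in: The template lies at rest and level on the blank with both pins through their holes (underside within 2.5 mm of the blank's top, origin within 20 mm of the jig's centre, turned less than 0.06 rad, rounded end away from the catch), the catch is past 1.35 rad over it, and the fingers touch neither (z of template in the frame of jig between 0.0295 and 0.0345 m and horizontal distance between template and jig below 0.02 m and angle between template's own z axis and vertical below 0.03 rad and angle between the x axis of template and the x axis of jig, either way round below 0.06 rad and x of template_rounded_end in the frame of jig below 0 m and value of joint catch above 1.35 rad and linear speed of template below 0.02 m/s and contact force between the fingers and template below 0.1 N and contact force between the fingers and jig below 0.1 N).
It fails at once if the template is forced against the jig, pins or catch with more than 40 N (contact force between template and jig above 40 N).
It fails at once if the glue bottle is pushed more than 30 mm or tipped (distance of glue from where it was at the start of the episode above 0.03 m or angle between glue's own z axis and vertical above 0.3 rad).
It fails at once if the wheel is pushed more than 30 mm (distance of wheel from where it was at the start of the episode above 0.03 m).
It fails at once if the screwdriver is pushed more than 30 mm (distance of screwdriver from where it was at the start of the episode above 0.03 m).
It also fails if it takes over 61 s, if anything falls off the work surface, if the arm or the gripper's body presses on something with over 40 N, if the wrist force passes 120 N, or if a joint passes its speed limit or range.

## Robot

A 6-joint arm with a two-finger parallel gripper is mounted at the origin on the work surface. World frame = base frame: x ahead of the robot, y to its left, z up, the work surface at z = 0. Lengths are in m, angles in rad, forces in N, time in s.
With the tool pointing down it reaches from about 0.25 to 0.775 m from the base axis. Payload 4 kg.
Tool frame: the origin (TCP) lies midway between the tips of the shut fingers; the grasp point (between the pads) lies 19 mm behind it; z points along the fingers, y is the direction in which the jaws open and shut (so a half turn about z gives the same grasp; the last joint's range is limited). The gripper opens to 94 mm and grips with 3 to 60 N. Pads are 16 mm wide; open, the fingers measure 119 mm over their backs; the gripper's body (75 mm by 177 mm) begins 78 mm behind the grasp point.
Start: joints at [1.224, 0.087, 1.371, -0, 1.684, -0.103], TCP at [0.133, 0.534, 0.206] pointing down, gripper open.
Joint ranges: [-3.1, 3.1], [-0.76, 2.03], [0.27, 2.55], [-1.08, 4.22], [0.17, 2.65], [-2.57, 2.57]. Speed limits (rad/s): [2.79, 2.79, 3.14, 3.14, 3.14, 3.14].

## Interface

Orientations are given as [roll, pitch, yaw] about the fixed x, y, z axes, in that order (R = Rz(yaw) Ry(pitch) Rx(roll)).
In Python, from bench import robot gives the robot as it stands.
- The arm moves only by the tool drive_tool, never from a script. Its argument "series" is a list that holds one entry, the list of rows, each a list of 7 numbers: the turn, a rotation vector about the tool's x, y, z in rad, then the shift along the tool's x, y, z in cm, then the opening in per cent of the stroke, from 0 (shut) to 100 (fully open). In form: [[[rx, ry, rz, tx, ty, tz, fingers], ...]]. A call has 1 to 20 rows; each row is the pose to reach, as a shift and turn from the pose measured when the call began, along the tool's axes at that moment; what a row does not reach only later rows make up. A row lasts 1/10 s, in which the tool goes at most 50 mm and 8.59 degrees, less where a joint would pass 70% of its speed; a pose out of reach is approached as far as the arm can. A call with a gripper value outside its range is refused whole. The fingers move at their own pace and stop on an object; the grip force is fixed at half the most. Time passes only in rows, so rows that repeat a pose let the fingers close. It gives the time, the measured TCP pose, the force and the opening at its end, in the units of the state.
- robot.get_obs(): the state, without advancing time (a new reading comes with each control period).
- robot.snapshot(name): name is "scene" or "top"; returns a dict with "img" (400x640x3 uint8, blue, green, red), "depth" (400x640 float32, m along the optical axis (not along the pixel's ray), 0 where there is no reading), "vertical_fov" (degrees; the focal length in pixels is half the picture's height over the tangent of half this angle, whatever the lens; pixels are square), "cx", "cy" (the principal point, pixels), "dist_coeffs" ([k1, k2, p1, p2, k3] as OpenCV has them; the pictures are not rectified), "rvec" (rotation vector, rad) and "tvec" (3), from world to camera coordinates, as OpenCV has them. Camera axes: x right, y down, z forward; pixel columns grow to the right and rows downward; lengths in m; the calibration is good to about 2 mm. A picture is of the moment at which its call begins.
- robot.close_job(): hands the job in, once; it reports no verdict.
The state is a dict: "time": time; "joint_positions": joint angles; "qvel": joint speeds; "joint_torque": joint torques, N m; "tool_pos": TCP position; "ee_rot": TCP orientation; "wrist_force": force on the tool from outside, world axes, zero at the start; "wrist_torque": the same for the moment, N m; "width": finger opening in m.
Only numpy, scipy, OpenCV 4.12 (cv2) and the standard library are available. Lean on these libraries where they do the work, as an engineer would, in place of code of your own. Each camera call takes 0.05 s, during which the arm holds its last target.

## Working session

There is one attempt and no reset: what is moved stays moved. The work goes in short steps, Python scripts to look and compute and a tool call to move; the robot and the scene stay as the last step left them, time stands still between calls to the robot, and variables do not carry over. Pictures are saved under pics/ and viewed, and the job is handed in when it is done.

Besides the shell and the picture viewer there is one more tool, called after "Request:" as name([rows], argument=value, ...), one row to a line, values as JSON. drive_tool: Moves the arm, as the interface text tells. Its arguments: {"type":"object","properties":{"series":{"type":"array","items":{"type":"array","items":{"type":"array","items":{"type":"number"}}}}},"required":["series"]}

```bash
mkdir -p pics; ls
cat > h.py <<'E'
import numpy as np,cv2,pickle
from bench import robot
def snap(n,tag):
    s=robot.snapshot(n); cv2.imwrite(f'pics/{tag}.png',s['img']); pickle.dump(s,open(f'{tag}.pkl','wb')); return s
def K(s):
    h,w=s['img'].shape[:2]; f=h/2/np.tan(np.radians(s['vertical_fov'])/2)
    return np.array([[f,0,s['cx']],[0,f,s['cy']],[0,0,1.]])
def ray(s,uv):
    uv=np.array(uv,float).reshape(-1,1,2)
    n=cv2.undistortPoints(uv,K(s),np.array(s['dist_coeffs'],float)).reshape(-1,2)
    R=cv2.Rodrigues(np.array(s['rvec'],float))[0]; t=np.array(s['tvec'],float).ravel()
    d=np.c_[n,np.ones(len(n))]@R; return -R.T@t,d
def onplane(s,uv,z):
    c,d=ray(s,uv); k=(z-c[2])/d[:,2]; return c+d*k[:,None]
def proj(s,P):
    return cv2.projectPoints(np.array(P,float).reshape(-1,1,3),np.array(s['rvec'],float),np.array(s['tvec'],float),K(s),np.array(s['dist_coeffs'],float))[0].reshape(-1,2)
def bydepth(s,uv):
    c,d=ray(s,uv); z=np.array([s['depth'][int(round(v)),int(round(u))] for u,v in uv]); return c+d*z[:,None]
E
python3 - <<'E'
from h import *
for n in('scene','top'):
    s=snap(n,n+'0'); c,d=ray(s,[[320,200]]); print(n,c,d,s['vertical_fov'],s['dist_coeffs'])
print(robot.get_obs())
E
```

```text
pics
scene [ 1.25659775 -0.30348267  1.04961973] [[-0.5853615   0.26323735 -0.76695431]] 45.65033450209085 [-0.02962088  0.          0.          0.          0.        ]
top [0.44745819 0.01497822 1.22713039] [[ 0.08960649  0.00126186 -0.99599114]] 48.01649550438594 [-0.08169418  0.          0.          0.          0.        ]
{'time': 0.1, 'joint_positions': array([ 1.22389212e+00,  8.78762779e-02,  1.37210930e+00, -8.94453047e-06,
        1.68358299e+00, -1.03081494e-01]), 'qvel': array([-0.00016092,  0.00056817, -0.00407689,  0.00017806,  0.000234  ,
       -0.00184012]), 'joint_torque': array([ 2.29422862e-03, -3.41254163e+01, -3.03301406e+01,  7.20430724e-02,
        3.05584702e-02, -9.49316222e-05]), 'tool_pos': array([0.1326064 , 0.53326546, 0.20442071]), 'ee_rot': array([-3.13962632e+00, -1.94476644e-04,  2.89776876e+00]), 'wrist_force': array([ 0.16272911, -0.16026892,  0.55790815]), 'wrist_torque': array([0.02470926, 0.01875948, 0.00174331]), 'width': 0.09416260281963904}
```

View pics/scene0.png

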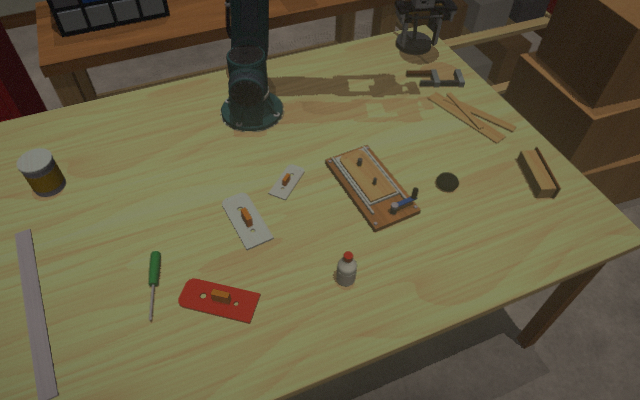

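View pics/top0.png

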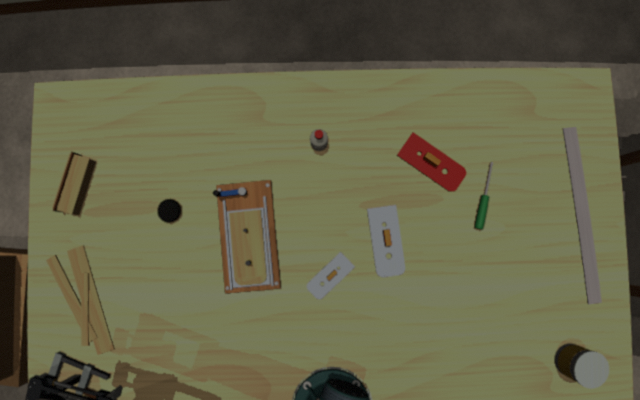

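The template to use is the larger white plate, at top-view (387,240). The jig is at (248,237) with its catch end up, at (230,192). I'll enlarge both.

Run:
```python
from h import *
s=pickle.load(open('top0.pkl','rb'))
c=s['img'][170:310,200:420]; c=cv2.convertScaleAbs(c,alpha=1.5); cv2.imwrite('pics/c1.png',cv2.resize(c,None,fx=3.6,fy=3.6,interpolation=cv2.INTER_CUBIC))
s=pickle.load(open('scene0.pkl','rb'))
c=s['img'][140:260,215:435]; c=cv2.convertScaleAbs(c,alpha=1.5); cv2.imwrite('pics/c2.png',cv2.resize(c,None,fx=3.6,fy=3.6,interpolation=cv2.INTER_CUBIC))
```

```text
(no output)
```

View pics/c1.png

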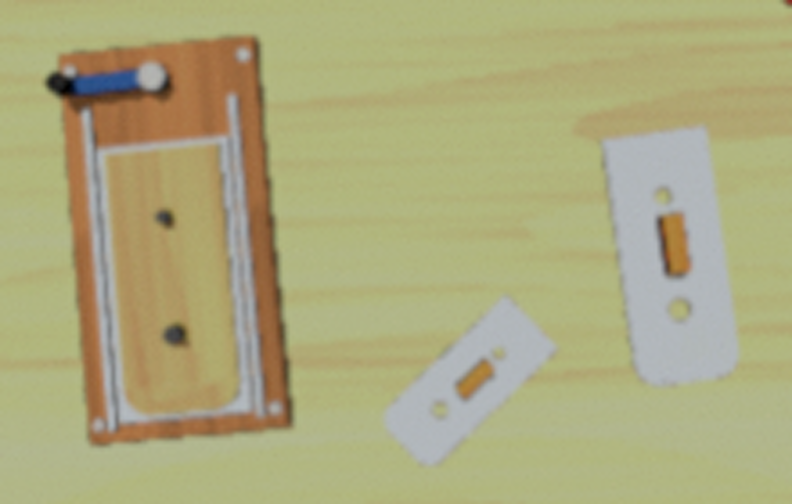

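View pics/c2.png

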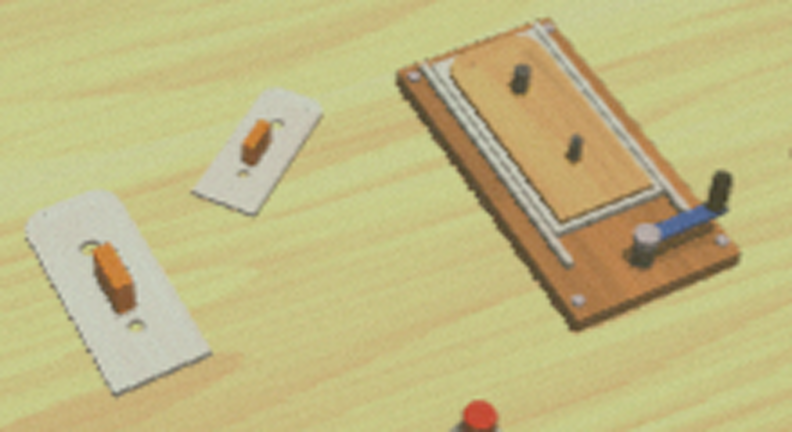

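```bash
cat > meas.py <<'E'
from h import *
import sys
s=pickle.load(open('top0.pkl','rb')); sc=pickle.load(open('scene0.pkl','rb'))
def comp(m):
    n,l,st,ce=cv2.connectedComponentsWithStats(m.astype(np.uint8)); return [(i,st[i],ce[i],l==i) for i in range(1,n) if st[i][4]>8]
for nm,S in(('top',s),('scene',sc)):
    hsv=cv2.cvtColor(S['img'],cv2.COLOR_BGR2HSV)
    print(nm)
    px={'top':[(387,240),(248,237),(387,238),(230,193),(150,400-200),(395,220),(250,205),(246,230),(248,263)],'scene':[(240,215),(247,216),(372,160),(350,180)]}[nm]
    for p in px: print(p,hsv[p[1],p[0]])
    white=(hsv[...,1]<45)&(hsv[...,2]>90)
    orange=(hsv[...,0]>8)&(hsv[...,0]<18)&(hsv[...,1]>190)&(hsv[...,2]>100)
    dark=(hsv[...,2]<75)
    blue=(hsv[...,0]>100)&(hsv[...,0]<125)&(hsv[...,1]>110)
    x0,x1,y0,y1={'top':(205,420,170,310),'scene':(215,435,140,260)}[nm]
    for k,m in(('white',white),('orange',orange),('dark',dark),('blue',blue)):
        mm=np.zeros_like(m); mm[y0:y1,x0:x1]=m[y0:y1,x0:x1]
        for i,st,ce,l in comp(mm): 
            cn=max(cv2.findContours(l.astype(np.uint8),0,1)[0],key=cv2.contourArea)
            print(k,st,ce.round(1),np.round(cv2.minAreaRect(cn),1) if 0 else [np.round(a,1) for a in cv2.minAreaRect(cn)])
E
python3 meas.py
```

```text
top
(387, 240) [ 18 173 115]
(248, 237) [ 24 102 117]
(387, 238) [ 18 169 115]
(230, 193) [108 173  93]
(150, 200) [ 28  86 118]
(395, 220) [105  12 125]
(250, 205) [ 14 151 115]
(246, 230) [23 26 39]
(248, 263) [ 0  0 47]
white [238 188   8   7  42] [241.4 190.7] [array([241.5, 191. ]), array([6., 7.]), np.float64(90.0)]
white [ 223  197   50   93 1037] [249.3 246.6] [array([245.6, 243.1]), array([88.7, 47.3]), np.float64(84.8)]
white [ 367  205   39   73 1924] [386.1 240.9] [array([386.2, 241.1]), array([70.8, 30. ]), np.float64(81.7)]
white [ 306  252   49   48 1027] [329.5 275.9] [array([329.5, 276. ]), array([21.9, 50.2]), np.float64(45.0)]
white [274 282   4   3   9] [275.7 282.9] [array([275.8, 282.8]), array([2.1, 2.8]), np.float64(45.0)]
dark [213 190  35  11 139] [226.9 194.8] [array([230., 195.]), array([10., 34.]), np.float64(90.0)]
dark [244 229   4   4  13] [245.5 230.4] [array([245.5, 230.5]), array([3., 3.]), np.float64(90.0)]
dark [383 231   2  11  11] [383.5 236. ] [array([383.6, 236. ]), array([10. ,  0.8]), np.float64(80.5)]
dark [246 260   6   6  26] [248.5 262.6
[... 815 characters left out ...]
  70 223] [356.5 201.8] [array([355.2, 200.6]), array([94. , 24.2]), np.float64(38.5)]
dark [373 178   3   7  16] [374.2 181. ] [array([374., 181.]), array([6., 2.]), np.float64(90.0)]
dark [390 188  28  27 159] [404.8 202.4] [array([404.5, 202.3]), array([10.8, 36.1]), np.float64(52.0)]
dark [401 212  19   9  29] [409.9 215.7] [array([409.8, 215.6]), array([ 1.5, 19.7]), np.float64(67.4)]
dark [242 215   5  11  15] [243.9 219.7] [array([244.2, 219.9]), array([10.7,  1.3]), np.float64(63.4)]
blue [404 198   7   5  13] [406.5 200.2] [array([406.8, 200. ]), array([2. , 6.7]), np.float64(68.2)]
blue [399 201   4   4   9] [400.6 202.8] [array([400.7, 202.9]), array([2.2, 4. ]), np.float64(63.4)]
```

```bash
cat > m2.py <<'E'
from h import *
s=pickle.load(open('top0.pkl','rb'))
hsv=cv2.cvtColor(s['img'],cv2.COLOR_BGR2HSV)
def big(m,box):
    x0,x1,y0,y1=box; mm=np.zeros(m.shape,np.uint8); mm[y0:y1,x0:x1]=m[y0:y1,x0:x1]
    n,l,st,ce=cv2.connectedComponentsWithStats(mm); i=1+np.argmax(st[1:,4]); return (l==i).astype(np.uint8)
white=(hsv[...,1]<45)&(hsv[...,2]>90)
m=big(white,(360,415,195,285))
cn,hi=cv2.findContours(m,cv2.RETR_CCOMP,cv2.CHAIN_APPROX_NONE)
def rectw(c,z):
    P=onplane(s,c.reshape(-1,2),z)[:,:2].astype(np.float32); r=cv2.minAreaRect(P*1000); return r
for c,h in zip(cn,hi[0]):
    print('T' if h[3]<0 else 'hole',cv2.contourArea(c),c.reshape(-1,2).mean(0), onplane(s,[c.reshape(-1,2).mean(0)],.006), rectw(c,.006))
H=hsv
orange=(H[...,0]>8)&(H[...,0]<23)&(H[...,1]>125)
m=big(orange,(375,400,225,255)); c=max(cv2.findContours(m,0,1)[0],key=len); print('handle',rectw(c,.040), onplane(s,[cv2.minAreaRect(c)[0]],.04))
brown=(H[...,0]<20)&(H[...,1]>115)|((H[...,2]<90))
m=big((H[...,0]<21)&(H[...,1]>120),(205,290,170,305)); m=cv2.morphologyEx(m,cv2.MORPH_CLOSE,np.ones((5,5)));c=max(cv2.findContours(m,0,1)[0],key=len); r=rectw(c,.018);print('jig',r,cv2.boxPoints(r))
for p in [(245.5,230.4),(248.5,262.6)]: print('pin',onplane(s,[p],.054))
k=(s['img'].max(2)<40); 
print('depth jig', [bydepth(s,[p])[0].round(4) for p in [(262,190),(248,245),(395,220),(387,238),(245,230),(248,263),(219,191),(225,240),(265,225)]])
E
python3 m2.py
```

```text
T 1998.0 [385.97311828 239.91397849] [[ 0.44376037 -0.15968474  0.006     ]] ((440.94744873046875, -160.33021545410156), (191.42507934570312, 81.90843200683594), 6.4086151123046875)
hole 29.0 [388.375 255.5  ] [[ 0.40145861 -0.16467641  0.006     ]] ((401.4409484863281, -165.00808715820312), (15.271431922912598, 15.43055248260498), 42.92623519897461)
hole 159.0 [386.75 237.5 ] [[ 0.45023803 -0.16204272  0.006     ]] ((450.1361389160156, -161.8417205810547), (52.519351959228516, 26.480270385742188), 7.435249328613281)
hole 15.0 [383.91666667 224.        ] [[ 0.48710406 -0.15568134  0.006     ]] ((487.09521484375, -155.90599060058594), (11.51296329498291, 11.643782615661621), 43.069252014160156)
handle ((450.3166198730469, -157.56927490234375), (40.90391159057617, 14.260358810424805), 6.029891490936279) [[ 0.45030583 -0.15757002  0.04      ]]
jig ((464.4130554199219, 213.42630004882812), (292.7982482910156, 150.24273681640625), 4.27012300491333) [[312.82687 277.43845]
 [324.01376 127.61276]
 [615.99927 149.41415]
 [604.8124  299.23984]]
pin [[0.47841769 0.21337489 0.054     ]]
pin [[0.39448926 0.20679601 0.054     ]]
depth jig [array([0.588 , 0.1735, 0.0152]), array([0.44  , 0.2113, 0.0301]), array([ 0.4974, -0.1872,  0.0009]), array([ 0.4488, -0.1576,  0.0407]), array([0.4796, 0.215 , 0.052 ]), array([0.3935, 0.2082, 0.0538]), array([0.588 , 0.2902, 0.0198]), array([0.4549, 0.2754, 0.0181]), array([0.4922, 0.1653, 0.0276])]
```

```bash
cat >> h.py <<'E'
from scipy.spatial.transform import Rotation as Ro
def go(x,y,z,yaw,fing=None):
    o=robot.get_obs(); R0=Ro.from_euler('xyz',o['ee_rot']); R1=Ro.from_euler('xyz',[np.pi,0,yaw])
    rv=(R0.inv()*R1).as_rotvec(); t=R0.inv().apply(np.array([x,y,z])-o['tool_pos'])*100
    print('row rot',rv.round(4),'cm',t.round(3),'fing%',round(o['width']/.094*100,1),'rows',np.ceil(max(np.linalg.norm(t)/5,np.linalg.norm(rv)/.15)))
def st():
    o=robot.get_obs(); print('t',o['time'],'p',o['tool_pos'].round(4),'r',o['ee_rot'].round(4),'F',o['wrist_force'].round(2),'M',o['wrist_torque'].round(3),'w',o['width'].round(4))
E
python3 - <<'E'
from h import *
go(.4507,-.159,.12,.108+np.pi); 
s=pickle.load(open('scene0.pkl','rb'))
print(proj(s,[[.4784,.2134,.054],[.3945,.2068,.054]]), onplane(s,[(374.7,178.3),(359.7,158.9)],.054))
print(proj(s,[[.5,-.16,.006],[.4013,-.1648,.006],[.4870,-.1558,.006]]))
E
```

```text
row rot [-0.0019 -0.0005 -0.3518] cm [-47.582 -59.483   8.55 ] fing% 100.2 rows 16.0
[[374.06377133 177.60202252]
 [359.04393825 158.79757485]] [[0.48148984 0.21384502 0.054     ]
 [0.39561064 0.20840852 0.054     ]]
[[252.66790549 233.53757867]
 [240.25725066 207.77394656]
 [252.66758251 229.47286241]]
```

Request:
drive_tool([
  [[-0.002,0,-0.352,-47.58,-59.48,2,50],[-0.002,0,-0.352,-47.58,-59.48,2,50],[-0.002,0,-0.352,-47.58,-59.48,2,50],[-0.002,0,-0.352,-47.58,-59.48,2,50],[-0.002,0,-0.352,-47.58,-59.48,2,50],[-0.002,0,-0.352,-47.58,-59.48,2,50],[-0.002,0,-0.352,-47.58,-59.48,2,50],[-0.002,0,-0.352,-47.58,-59.48,2,50],[-0.002,0,-0.352,-47.58,-59.48,2,50],[-0.002,0,-0.352,-47.58,-59.48,2,50],[-0.002,0,-0.352,-47.58,-59.48,2,50],[-0.002,0,-0.352,-47.58,-59.48,2,50],[-0.002,0,-0.352,-47.58,-59.48,2,50],[-0.002,0,-0.352,-47.58,-59.48,2,50],[-0.002,0,-0.352,-47.58,-59.48,4,50],[-0.002,0,-0.352,-47.58,-59.48,6,50],[-0.002,0,-0.352,-47.58,-59.48,8.5,50],[-0.002,0,-0.352,-47.58,-59.48,8.5,50],[-0.002,0,-0.352,-47.58,-59.48,8.5,50]],
])

```text
time: 2.0
tool_pos: [0.4502, -0.1586, 0.1202]
ee_rot: [3.14, -0.002, -3.033]
wrist_force: [0.5, 0.3, 0.7]
width: 0.047
```

Run:
```python
from h import *
st(); go(.4507,-.159,.016,.108+np.pi); print(robot.get_obs()['joint_positions'])
s=snap('scene','s1'); c=cv2.convertScaleAbs(s['img'][130:270,190:350],alpha=1.5); cv2.imwrite('pics/c3.png',cv2.resize(c,None,fx=4,fy=4,interpolation=cv2.INTER_CUBIC))
```

```text
Traceback (most recent call last):
  File "h.py", line 25, in st
    o=robot.get_obs(); print('t',o['time'],'p',o['tool_pos'].round(4),'r',o['ee_rot'].round(4),'F',o['wrist_force'].round(2),'M',o['wrist_torque'].round(3),'w',o['width'].round(4))
                                                                                                                                                                ^^^^^^^^^^^^^^^^
AttributeError: 'float' object has no attribute 'round'
```

```bash
sed -i "s/o\['width'\].round(4)/round(o['width'],4)/" h.py
python3 - <<'E'
from h import *
st(); go(.4507,-.159,.016,.108+np.pi); print(robot.get_obs()['joint_positions'])
s=snap('scene','s1'); c=cv2.convertScaleAbs(s['img'][130:270,190:350],alpha=1.5); cv2.imwrite('pics/c3.png',cv2.resize(c,None,fx=4,fy=4,interpolation=cv2.INTER_CUBIC))
E
```

```text
t 2.0 p [ 0.4502 -0.1586  0.1202] r [ 3.1405e+00 -1.9000e-03 -3.0333e+00] F [0.47 0.25 0.7 ] M [ 0.011  0.027 -0.043] w 0.047
row rot [ 0.0011 -0.0019  0.0003] cm [-0.062 -0.053 10.421] fing% 50.0 rows 3.0
[-4.57554342e-01 -4.03554395e-02  1.67095400e+00 -7.34602299e-05
  1.51320421e+00 -2.13659765e+00]
```

View pics/c3.png

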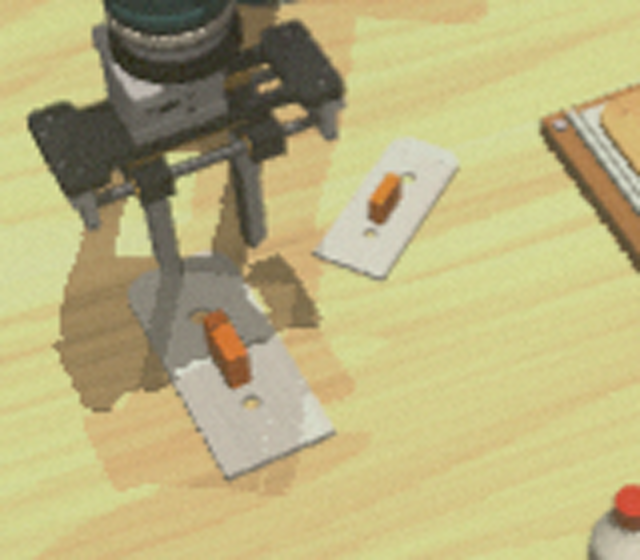

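The open fingers straddle the orange handle, at crop (228,350). I'll descend and close.

Request:
drive_tool([
  [[0.001,-0.002,0,-0.06,-0.05,4,50],[0.001,-0.002,0,-0.06,-0.05,8,50],[0.001,-0.002,0,-0.06,-0.05,9.5,50],[0.001,-0.002,0,-0.06,-0.05,10.4,50],[0.001,-0.002,0,-0.06,-0.05,10.4,50],[0.001,-0.002,0,-0.06,-0.05,10.4,0],[0.001,-0.002,0,-0.06,-0.05,10.4,0],[0.001,-0.002,0,-0.06,-0.05,10.4,0],[0.001,-0.002,0,-0.06,-0.05,10.4,0],[0.001,-0.002,0,-0.06,-0.05,10.4,0],[0.001,-0.002,0,-0.06,-0.05,10.4,0],[0.001,-0.002,0,-0.06,-0.05,10.4,0]],
])

```text
time: 3.25
tool_pos: [0.4522, -0.1594, 0.0182]
ee_rot: [-3.14, 0.003, -3.033]
wrist_force: [-0.2, 0.8, 4.2]
width: 0.016
```

Run:
```python
from h import *
st()
```

```text
t 3.25 p [ 0.4522 -0.1594  0.0182] r [-3.1398  0.0035 -3.0329] F [-0.15  0.75  4.24] M [0.189 0.142 0.035] w 0.016
```

Request:
drive_tool([
  [[0,0,0,0,0,-3,0],[0,0,0,0,0,-7,0],[0,0,0,0,0,-11,0],[0,0,0,0,0,-14,0],[0,0,0,0,0,-14,0],[0,0,0,0,0,-14,0]],
])

```text
time: 3.85
tool_pos: [0.4511, -0.159, 0.1566]
ee_rot: [-3.141, 0.002, -3.033]
wrist_force: [-0.2, -0.1, -2.8]
width: 0.0157
```

Run:
```python
from h import *
st(); go(.4434+.001,.2106,.13,.0763+np.pi); 
s=snap('scene','s2'); c=cv2.convertScaleAbs(s['img'][110:270,190:350],alpha=1.5); cv2.imwrite('pics/c4.png',cv2.resize(c,None,fx=3.7,fy=3.7,interpolation=cv2.INTER_CUBIC))
```

```text
t 3.85 p [ 0.4511 -0.159   0.1566] r [-3.1407e+00  2.0000e-03 -3.0330e+00] F [-0.17 -0.08 -2.78] M [ 0.087 -0.06   0.035] w 0.0157
row rot [-0.0009  0.002   0.0323] cm [-3.331 36.817  2.638] fing% 16.7 rows 8.0
```

View pics/c4.png

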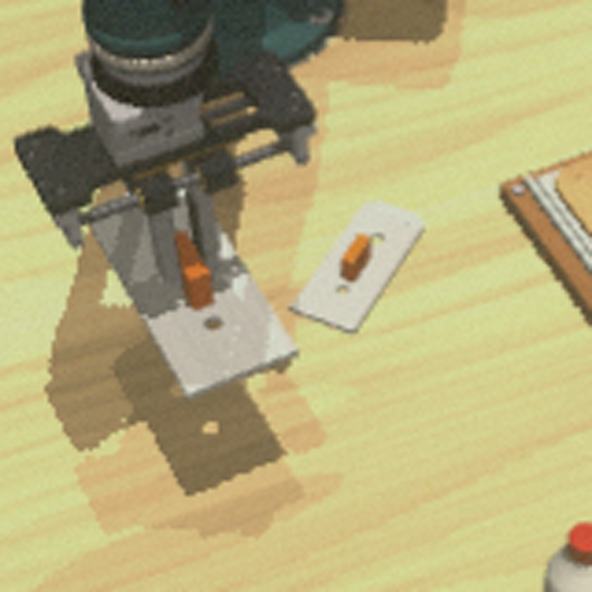

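The template is held, with a weight of about 3 N. Next I'll move it above the jig.

Request:
drive_tool([
  [[0,0.002,0.032,-0.4,4.5,0,0],[0,0.002,0.032,-0.8,9,0,0],[0,0.002,0.032,-1.2,13.5,0,0],[0,0.002,0.032,-1.6,18,0,0],[0,0.002,0.032,-2,22.5,0,0],[0,0.002,0.032,-2.4,27,0,0],[0,0.002,0.032,-2.8,31.5,0,0],[0,0.002,0.032,-3.3,35,0.5,0],[0,0.002,0.032,-3.33,36.8,2.6,0],[0,0.002,0.032,-3.33,36.8,2.6,0],[0,0.002,0.032,-3.33,36.8,2.6,0],[0,0.002,0.032,-3.33,36.8,2.6,0]],
])

```text
time: 5.1
tool_pos: [0.4434, 0.2098, 0.1288]
ee_rot: [-3.141, -0.004, -3.066]
wrist_force: [0.6, -1.3, -3.1]
width: 0.0157
```

Run:
```python
from h import *
st(); go(.4434+.001,.2106,.09,.0763+np.pi); 
s=snap('scene','s3'); c=cv2.convertScaleAbs(s['img'][80:230,310:470],alpha=1.5); cv2.imwrite('pics/c5.png',cv2.resize(c,None,fx=4,fy=4,interpolation=cv2.INTER_CUBIC))
s=snap('top','t3'); c=cv2.convertScaleAbs(s['img'][170:310,180:340],alpha=1.5); cv2.imwrite('pics/c6.png',cv2.resize(c,None,fx=4,fy=4,interpolation=cv2.INTER_CUBIC))
```

```text
t 5.1 p [0.4434 0.2098 0.1288] r [-3.1412 -0.0039 -3.0661] F [ 0.59 -1.25 -3.1 ] M [ 0.027 -0.059 -0.041] w 0.0157
row rot [-0.0004 -0.0039 -0.0008] cm [-0.124  0.077  3.883] fing% 16.7 rows 1.0
```

View pics/c5.png

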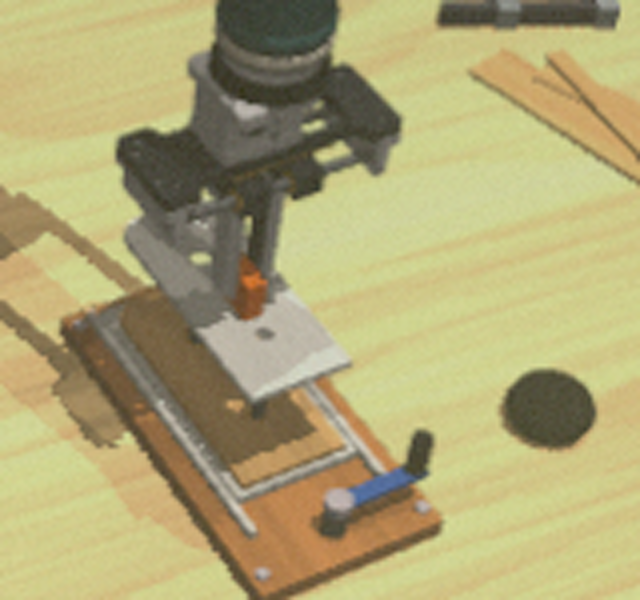

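View pics/c6.png

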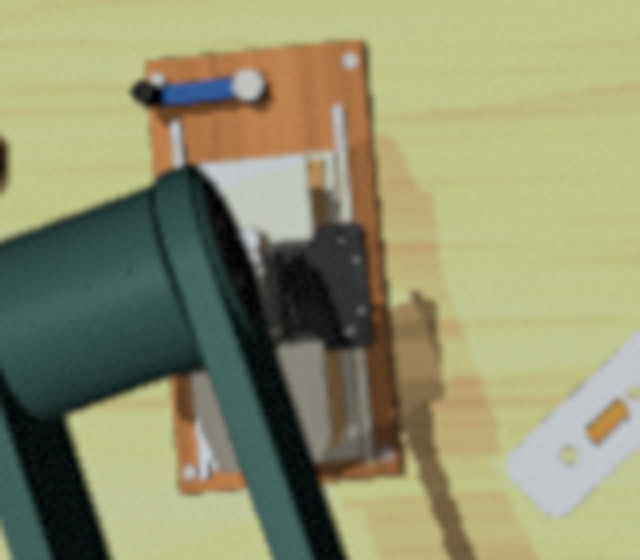

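Request:
drive_tool([
  [[0,-0.004,-0.001,-0.12,0.08,1.5,0],[0,-0.004,-0.001,-0.12,0.08,3,0],[0,-0.004,-0.001,-0.12,0.08,4.5,0],[0,-0.004,-0.001,-0.12,0.08,4.9,0],[0,-0.004,-0.001,-0.12,0.08,4.9,0],[0,-0.004,-0.001,-0.12,0.08,4.9,0]],
])

```text
time: 5.8
tool_pos: [0.4459, 0.2106, 0.0821]
ee_rot: [3.141, 0.004, -3.066]
wrist_force: [1.1, -0.5, -3.2]
width: 0.0156
```

Run:
```python
from h import *
st(); go(.4434+.001,.2106,.07,.0763+np.pi); 
s=snap('scene','s4'); c=cv2.convertScaleAbs(s['img'][120:220,330:430],alpha=1.6); cv2.imwrite('pics/c7.png',cv2.resize(c,None,fx=6,fy=6,interpolation=cv2.INTER_CUBIC))
```

```text
t 5.8 p [0.4459 0.2106 0.0821] r [ 3.1406  0.0041 -3.0664] F [ 1.11 -0.47 -3.2 ] M [ 0.092 -0.047  0.056] w 0.0156
row rot [ 0.0009  0.0041 -0.0011] cm [0.152 0.005 1.206] fing% 16.6 rows 1.0
```

View pics/c7.png

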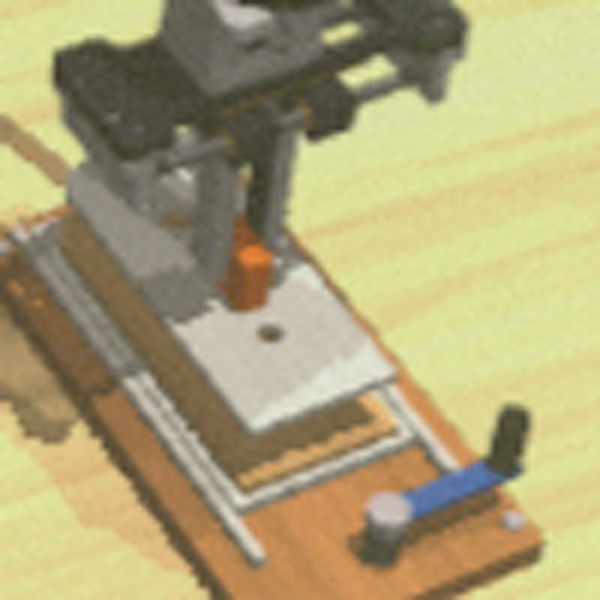

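Run:
```python
from h import *
s=pickle.load(open('s4.pkl','rb')); g=s['img'][169:182,366:384].astype(int).sum(2)//3; print(g)
s0=pickle.load(open('scene0.pkl','rb')); print(s0['img'][173:186,368:382].astype(int).sum(2)//3);print(s0['img'][153:170,352:366].astype(int).sum(2)//3)
for z in(.066,.070): print(onplane(s,[(374.6,175.1)],z))
print(bydepth(s,[(376,182),(380,178),(370,178)]))
```

```text
[[ 68  64  48  53  53  58  62  59  83 116 122 119 120 118 123 123 119 119]
 [102  67  58  54  54  58  59  62  91 117 120 119 121 121 122 121 121 122]
 [118 100  67  60  58  67  83  95 116 118 120 119 121 120 120 120 122 121]
 [121 118 114 108 103 114 117 118 118 123 120 119 119 120 119 120 121 118]
 [122 120 121 118 118 120 120 119 119 121 118 121 120 120 120 119 119 119]
 [121 120 119 119 120 120 119  94  82  83  97 116 120 119 118 121 119 117]
 [119 120 120 120 118 120 109  74  63  59  70 100 121 121 120 117 119 120]
 [120 120 119 120 119 117 113  90  65  60  81 112 121 120 118 118 121 121]
 [120 120 119 120 121 120 117 116 114 112 114 121 121 119 120 119 116 120]
 [120 122 122 120 120 120 118 118 122 118 121 118 120 122 121 121 119 119]
 [121 122 122 121 120 120 119 121 117 122 122 121 122 121 120 119 121 120]
 [120 120 121 120 118 117 121 118 120 117 121 121 121 116 120 123 121 121]
 [119 120 119 122 122 121 120 119 119 120 119 119 121 120 119 121 121 125]]
[[102 104 104 104  97 101 100 104 102 100  96  98 102 106]
 [101 104 105 103 100  98 101 102 103 102  99  99 100 100]
 [103 
[... 1130 characters left out ...]
104  97  79  47  46  51  58  84  99 102 103]
 [107 102 102 102  92  57  43  49  46  63  91 103 100 101]
 [106 104 104  96  70  50  47  50  49  63  90 103 103 102]
 [107 108 106 102  88  51  46  50  48  68  97 105 102 100]
 [107 106 108 104  93  65  47  48  55  79 102 105 103 102]
 [110 107 106 107 105  90  76  80  77  96 105 106 102 103]
 [107 107 106 107 106 105  97  99  98 101 101 102 105 103]
 [109 109 109 109 109 106 104 102 100 102 103 101 105 105]
 [106 107 108 108 105 108 105 104 100 104 104 104 103 102]]
[[0.479782   0.21298146 0.066     ]]
[[0.48294101 0.2108812  0.07      ]]
[[0.51327639 0.19875276 0.07722027]
 [0.4947508  0.22246166 0.06510248]
 [0.48598104 0.19510955 0.0674828 ]]
```

Run:
```python
from h import *
s=snap('top','t4'); c=cv2.convertScaleAbs(s['img'][190:300,205:295],alpha=1.6); cv2.imwrite('pics/c8.png',cv2.resize(c,None,fx=5.4,fy=5.4,interpolation=cv2.INTER_CUBIC)); st()
for (n,f) in(('scene','scene0'),('scene','s2')):
  q=pickle.load(open(f+'.pkl','rb'))
  g=q['img'].astype(int).sum(2)//3
  if f=='scene0': print(g[203:213,234:247]); print(g[226:234,247:259])
# predicted outline at top by TCP hypothesis
yaw=.0763; c_,s_=np.cos(yaw),np.sin(yaw)
def tp(o,z,pts): return [[o[0]+c_*x-s_*y,o[1]+s_*x+c_*y,z] for x,y in pts]
for o in((.4444,.2110),(.445,.2082)): print(proj(s,tp(o,.07,[(85,40),(85,-40),(0,-40),(-70,-40)] and [(.085,.04),(.085,-.04),(0,-.04),(-.07,-.04)])))
```

```text
t 5.9 p [0.4459 0.2109 0.0822] r [ 3.1405  0.0045 -3.066 ] F [ 0.5  -0.55 -2.9 ] M [ 0.014 -0.01  -0.01 ] w 0.0156
[[130 130 128 130 131 131 130 128 132 130 130 131 130]
 [128 129 129 129 129 130 131 131 130 129 132 131 131]
 [129 129 127 128 129 129 131 133 131 131 129 130 129]
 [129 129 130 131 128 125 115 118 129 130 129 130 130]
 [128 129 129 122  96  80  80  81  98 119 101 113 131]
 [128 130 123  97  88 113 115 106  87  96  88  94 114]
 [131 131 123 106 115 113  97  90  86  89  87  86  94]
 [131 129 129 123 116 114 106  78  87  83  85  85  87]
 [129 130 129 129 129 127 116  66  86  85  86  88  88]
 [129 130 129 130 128 129 118  65  70  85  88  83  86]]
[[ 58  64  75  91 108 118 132 131 129 129 131 131]
 [107  94 113 115 128 128 131 130 130 129 130 130]
 [117 126 130 129 123 113 113 128 130 129 131 130]
 [129 131 131 123  95  82  85  98 124 131 130 131]
 [129 130 125 104  95 117 112 104 113 130 129 129]
 [129 129 128 120 113 120 115 115 121 130 129 129]
 [129 130 132 127 128 126 126 128 128 131 130 130]
 [130 130 131 129 131 131 131 131 132 131 129 129]]
[[227.33107112 212.2634904 ]
 [257.94359495 209.11052843]
 [260.97511776 241.8941852 ]
 [263.53671762 269.13122319]]
[[228.4013908  212.00449316]
 [259.01844654 208.850835  ]
 [262.05591256 241.63353161]
 [264.62173707 268.87018072]]
```

View pics/c8.png

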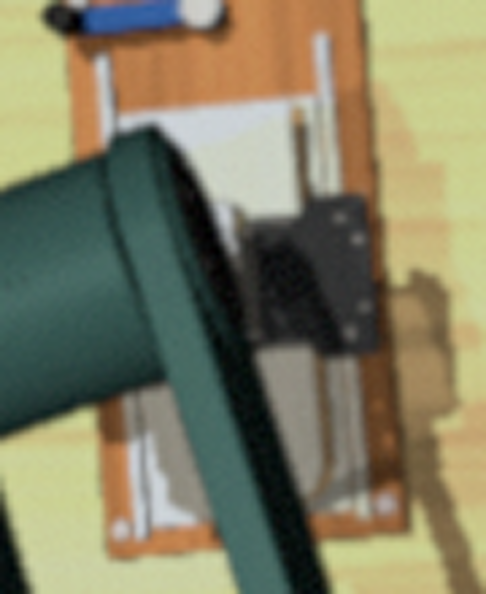

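Run:
```python
from h import *
s=pickle.load(open('t4.pkl','rb'))
for r in list(range(206,226,2))+list(range(256,284,2)): print(r,[tuple(int(a) for a in p) for p in s['img'][r,255:268]])
```

```text
206 [(50, 82, 121), (49, 79, 116), (48, 76, 112), (49, 76, 112), (49, 78, 114), (54, 83, 120), (54, 83, 121), (58, 84, 119), (79, 96, 120), (111, 115, 122), (117, 116, 116), (89, 93, 103), (54, 74, 103)]
208 [(98, 107, 123), (100, 109, 122), (104, 110, 121), (99, 107, 117), (101, 110, 119), (108, 116, 123), (117, 122, 125), (119, 121, 123), (106, 108, 112), (110, 111, 112), (121, 121, 119), (97, 101, 106), (56, 72, 95)]
210 [(133, 131, 126), (134, 131, 127), (131, 129, 125), (112, 115, 117), (83, 100, 111), (76, 95, 106), (98, 111, 111), (114, 122, 120), (99, 107, 104), (97, 106, 104), (110, 120, 118), (92, 102, 102), (52, 67, 85)]
212 [(125, 131, 127), (126, 132, 128), (123, 128, 125), (102, 112, 113), (71, 89, 101), (58, 79, 95), (82, 95, 98), (105, 114, 112), (99, 108, 106), (95, 106, 105), (107, 118, 117), (93, 104, 105), (59, 74, 90)]
214 [(123, 131, 126), (123, 130, 126), (123, 130, 126), (103, 111, 109), (69, 78, 82), (39, 51, 61), (56, 64, 68), (90, 98, 96), (98, 107, 107), (94, 106, 107), (104, 116, 118), (96, 106, 108), (67, 80, 94)]
216 [(122, 130, 126), (124, 131, 128), (
[... 2907 characters left out ...]
 4), (13, 14, 11), (37, 40, 39), (59, 64, 64), (77, 84, 86), (81, 88, 91), (81, 88, 89), (78, 86, 88), (63, 72, 77), (45, 58, 67), (51, 63, 70), (72, 79, 82)]
278 [(10, 11, 7), (12, 13, 7), (9, 8, 4), (18, 21, 18), (44, 49, 48), (69, 74, 75), (80, 87, 89), (80, 88, 90), (72, 80, 83), (54, 65, 74), (46, 62, 73), (57, 69, 76), (70, 77, 79)]
280 [(9, 9, 6), (12, 12, 8), (8, 10, 5), (9, 12, 7), (27, 30, 27), (55, 59, 60), (75, 82, 84), (74, 83, 86), (60, 71, 78), (47, 60, 70), (53, 63, 69), (58, 65, 67), (61, 66, 67)]
282 [(9, 8, 7), (10, 10, 5), (10, 11, 8), (12, 12, 8), (11, 14, 10), (24, 29, 28), (42, 50, 53), (54, 63, 69), (55, 63, 69), (58, 64, 68), (62, 66, 68), (65, 71, 72), (71, 78, 78)]
```

Run:
```python
from h import *
s=pickle.load(open('t4.pkl','rb'))
for c in (236,242,248,252,256): print(c,[tuple(int(a) for a in s['img'][r,c]) for r in range(204,220)])
yaw=.0785; c_,s_=np.cos(yaw),np.sin(yaw)
for o in((.4444,.2110),(.447,.2110)): print(proj(s,[[o[0]+c_*.085-s_*y,o[1]+s_*.085+c_*y,.07] for y in (.02,0,-.02,-.04)]))
s=pickle.load(open('s4.pkl','rb'))
print('scene pred', [proj(s,[[o[0]+c_*x-s_*y,o[1]+s_*x+c_*y,z] for x,y in((.085,.04),(.085,-.04),(.036,0))]).round(1).tolist() for o,z in(((.4444,.2107),.07),((.4444,.2107),.068),((.4464,.2107),.07))])
```

```text
236 [(48, 80, 118), (48, 78, 117), (48, 79, 117), (47, 78, 117), (50, 80, 117), (67, 88, 119), (102, 110, 123), (129, 128, 127), (136, 132, 128), (131, 128, 125), (118, 115, 112), (89, 88, 84), (49, 49, 46), (22, 22, 18), (13, 14, 8), (13, 15, 9)]
242 [(50, 83, 122), (52, 86, 124), (49, 82, 122), (49, 82, 123), (58, 86, 124), (92, 104, 125), (125, 126, 127), (133, 132, 128), (132, 130, 126), (133, 130, 126), (133, 131, 127), (133, 131, 127), (129, 131, 127), (124, 130, 127), (124, 132, 128), (122, 131, 127)]
248 [(51, 84, 123), (51, 84, 123), (51, 85, 123), (54, 85, 123), (73, 95, 123), (106, 114, 124), (129, 128, 127), (135, 132, 128), (134, 131, 127), (134, 130, 127), (131, 130, 126), (127, 131, 128), (121, 130, 126), (121, 131, 127), (121, 130, 127), (121, 131, 128)]
252 [(52, 86, 123), (51, 86, 123), (50, 85, 123), (58, 87, 123), (92, 104, 124), (125, 126, 127), (133, 132, 127), (133, 131, 127), (132, 131, 127), (128, 132, 127), (124, 131, 127), (123, 131, 127), (123, 131, 128), (121, 130, 127), (122, 130, 127), (122, 131, 128)]
256 [(46, 77, 114), (47, 77, 115), (49, 79, 116), (67, 89, 119), (100, 109, 122), (130, 128, 126), (134, 131, 127), (131, 132, 128), (126, 132, 128), (124, 131, 128), (123, 130, 126), (124, 132, 128), (124, 131, 128), (123, 131, 127), (124, 132, 128), (123, 131, 127)]
[[234.89927577 211.50112115]
 [242.54659369 210.6964726 ]
 [250.20346376 209.89080866]
 [257.86875199 209.08424866]]
[[234.88835697 210.49983551]
 [242.53431619 209.69493339]
 [250.18981544 208.88906633]
 [257.85372137 208.08235355]]
scene pred [[[396.5, 181.0], [372.0, 190.7], [375.0, 174.2]], [[396.4, 181.5], [371.9, 191.2], [374.9, 174.7]], [[396.8, 181.5], [372.3, 191.2], [375.3, 174.7]]]
```

Request:
drive_tool([
  [[0.001,0.004,0,0.12,0.06,0.4,0],[0.001,0.004,0,0.12,0.06,0.8,0],[0.001,0.004,0,0.12,0.06,1.0,0],[0.001,0.004,0,0.12,0.06,1.2,0],[0.001,0.004,0,0.12,0.06,1.3,0],[0.001,0.004,0,0.12,0.06,1.3,0],[0.001,0.004,0,0.12,0.06,1.3,0]],
])

```text
time: 6.6
tool_pos: [0.4447, 0.2114, 0.0696]
ee_rot: [3.141, 0.0, -3.066]
wrist_force: [-2.3, -0.6, 2.5]
width: 0.0161
```

Run:
```python
from h import *
st(); go(.4434+.001,.2106,.07,.0763+np.pi); 
s=snap('scene','s5'); c=cv2.convertScaleAbs(s['img'][120:220,330:430],alpha=1.6); cv2.imwrite('pics/c9.png',cv2.resize(c,None,fx=6,fy=6,interpolation=cv2.INTER_CUBIC)); st()
```

```text
t 6.6 p [0.4447 0.2114 0.0696] r [ 3.1414e+00  5.0000e-04 -3.0660e+00] F [-2.3  -0.61  2.48] M [-0.113  0.376  0.06 ] w 0.0161
row rot [ 0.0002  0.0005 -0.0007] cm [ 0.037 -0.081 -0.043] fing% 17.1 rows 1.0
t 6.65 p [0.4447 0.2115 0.0695] r [ 3.1414e+00  5.0000e-04 -3.0660e+00] F [-1.66 -1.03  1.88] M [-0.098  0.38   0.021] w 0.016
```

View pics/c9.png

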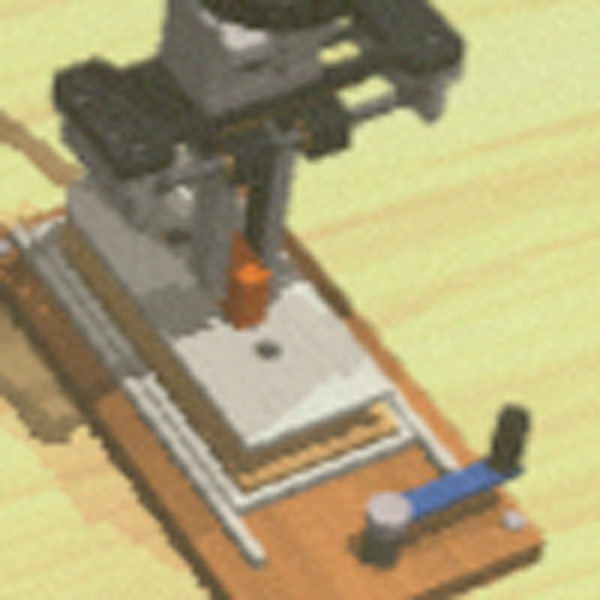

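Request:
drive_tool([
  [[0,0,0,0.05,-0.02,0.05,0],[0,0,0,0.1,-0.03,0.1,0],[0,0,0,0.1,-0.03,0.15,0],[0,0,0,0.1,-0.03,0.15,0]],
])

```text
time: 7.05
tool_pos: [0.4445, 0.2114, 0.0685]
ee_rot: [3.141, 0.002, -3.066]
wrist_force: [0.1, 0.3, 2.8]
width: 0.0155
```

Run:
```python
from h import *
st(); 
for n in ('s4','s5'):
  s=pickle.load(open(n+'.pkl','rb')); print(s['img'][170:185,368:382].astype(int).sum(2)//3)
```

```text
t 7.05 p [0.4445 0.2114 0.0685] r [ 3.1408e+00  2.5000e-03 -3.0661e+00] F [0.14 0.34 2.78] M [ 0.182 -0.103 -0.044] w 0.0155
[[ 58  54  54  58  59  62  91 117 120 119 121 121 122 121]
 [ 67  60  58  67  83  95 116 118 120 119 121 120 120 120]
 [114 108 103 114 117 118 118 123 120 119 119 120 119 120]
 [121 118 118 120 120 119 119 121 118 121 120 120 120 119]
 [119 119 120 120 119  94  82  83  97 116 120 119 118 121]
 [120 120 118 120 109  74  63  59  70 100 121 121 120 117]
 [119 120 119 117 113  90  65  60  81 112 121 120 118 118]
 [119 120 121 120 117 116 114 112 114 121 121 119 120 119]
 [122 120 120 120 118 118 122 118 121 118 120 122 121 121]
 [122 121 120 120 119 121 117 122 122 121 122 121 120 119]
 [121 120 118 117 121 118 120 117 121 121 121 116 120 123]
 [119 122 122 121 120 119 119 120 119 119 121 120 119 121]
 [121 120 122 121 119 120 119 120 119 120 121 121 118 120]
 [120 122 119 121 118 117 119 119 118 117 121 123 121 124]
 [120 121 119 119 117 119 120 119 121 118 117 125 132 134]]
[[ 53  52  58  56  58  59  64  92 115 121 122 122 123 127]
 [ 50  51  55  59  59  61  86 115 120 119 122 122 122 124]
 [ 50  54  56  59  60  63  93 120 119 120 121 122 122 123]
 [ 59  53  56  56  64  80 106 120 120 117 119 120 122 122]
 [100  59  72  79  86 114 121 121 120 119 122 119 120 123]
 [117 115 115 116 114 120 122 120 121 119 118 123 119 118]
 [119 119 121 121 121 112 104 113 120 120 120 124 119 119]
 [120 119 119 117  98  77  76  84 101 118 119 120 121 121]
 [121 119 119 116  96  58  59  60  83 116 120 118 119 121]
 [120 121 120 118 112  92  73  85  99 122 121 119 120 119]
 [120 120 118 120 119 115 114 116 117 122 121 121 121 122]
 [120 121 120 120 122 120 120 120 121 118 119 120 120 121]
 [121 122 119 121 121 119 120 121 121 121 118 122 121 121]
 [120 122 117 121 120 119 120 122 121 122 121 120 120 122]
 [122 122 120 119 118 121 123 118 122 122 119 122 121 121]]
```

Request:
drive_tool([
  [[0,0,0,0,0.05,0,0],[0,0,0,0,0.1,0,0],[0,0,0,0,0.12,0,0],[0,0,0,0,0.12,0,0]],
])

```text
time: 7.45
tool_pos: [0.4445, 0.212, 0.0684]
ee_rot: [-3.141, 0.002, -3.066]
wrist_force: [0.1, -2.1, 2.5]
width: 0.016
```

Run:
```python
from h import *
st()
```

```text
t 7.45 p [0.4445 0.212  0.0684] r [-3.1412e+00  2.4000e-03 -3.0662e+00] F [ 0.07 -2.15  2.47] M [-0.529 -0.05   0.012] w 0.016
```

Request:
drive_tool([
  [[0,0,0,0,0.1,0,0],[0,0,0,0,0.18,0,0],[0,0,0,0,0.2,0,0],[0,0,0,0,0.2,0,0]],
])

```text
time: 7.85
tool_pos: [0.4442, 0.214, 0.0677]
ee_rot: [-3.141, 0.002, -3.066]
wrist_force: [2.4, -0.4, -3.3]
width: 0.0158
```

Run:
```python
from h import *
st()
s=snap('scene','s6'); c=cv2.convertScaleAbs(s['img'][130:200,340:410],alpha=1.6); cv2.imwrite('pics/c10.png',cv2.resize(c,None,fx=8,fy=8,interpolation=cv2.INTER_CUBIC)); st()
```

```text
t 7.85 p [0.4442 0.214  0.0677] r [-3.1412e+00  1.8000e-03 -3.0661e+00] F [ 2.35 -0.37 -3.33] M [-0.151 -0.455 -0.063] w 0.0158
t 7.9 p [0.4442 0.214  0.0678] r [-3.1412e+00  1.9000e-03 -3.0661e+00] F [ 1.43 -0.83 -3.87] M [-0.14  -0.462 -0.052] w 0.0157
```

View pics/c10.png

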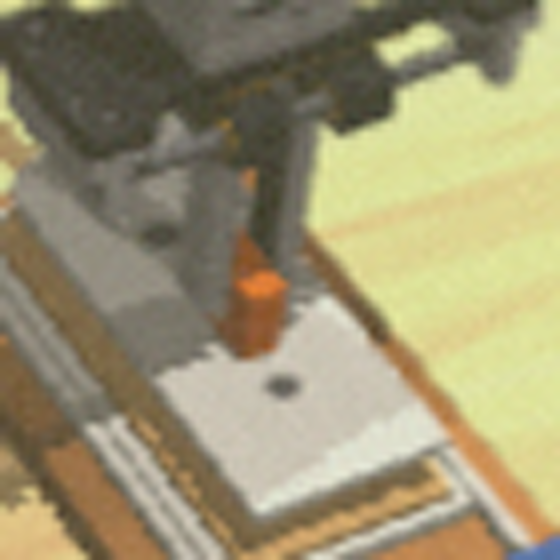

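Fz fell back to hanging weight, so the pins have entered the holes. The scene view had the right y. I'll lower gently with a slight +x relief.

Request:
drive_tool([
  [[0,0,0,-0.03,0,0.1,0],[0,0,0,-0.04,0,0.25,0],[0,0,0,-0.04,0,0.4,0],[0,0,0,-0.04,0,0.5,0],[0,0,0,-0.04,0,0.5,0]],
])

```text
time: 8.4
tool_pos: [0.4443, 0.2141, 0.0624]
ee_rot: [-3.141, 0.001, -3.066]
wrist_force: [0.5, -0.5, -4.5]
width: 0.0156
```

Run:
```python
from h import *
st()
```

```text
t 8.4 p [0.4443 0.2141 0.0624] r [-3.1413e+00  1.3000e-03 -3.0661e+00] F [ 0.54 -0.55 -4.48] M [-0.022 -0.201 -0.011] w 0.0156
```

Request:
drive_tool([
  [[0,0,0,0,0,0.25,0],[0,0,0,0,0,0.5,0],[0,0,0,0,0,0.75,0],[0,0,0,0,0,0.9,0],[0,0,0,0,0,0.9,0]],
])

```text
time: 8.9
tool_pos: [0.4443, 0.2141, 0.0531]
ee_rot: [-3.141, 0.001, -3.066]
wrist_force: [0.9, -0.2, -3.0]
width: 0.0158
```

Run:
```python
from h import *
st()
```

```text
t 8.9 p [0.4443 0.2141 0.0531] r [-3.1412e+00  1.0000e-03 -3.0661e+00] F [ 0.9  -0.23 -2.97] M [-0.004 -0.286  0.001] w 0.0158
```

Request:
drive_tool([
  [[0,0,0,0,0,0.1,0],[0,0,0,0,0,0.2,0],[0,0,0,0,0,0.25,0],[0,0,0,0,0,0.3,0],[0,0,0,0,0,0.3,0]],
])

```text
time: 9.4
tool_pos: [0.4443, 0.2141, 0.0502]
ee_rot: [-3.141, 0.001, -3.066]
wrist_force: [0.4, -0.3, -2.7]
width: 0.0156
```

Run:
```python
from h import *
st()
```

```text
t 9.4 p [0.4443 0.2141 0.0502] r [-3.1413e+00  1.2000e-03 -3.0661e+00] F [ 0.37 -0.32 -2.67] M [-0.034 -0.205 -0.012] w 0.0156
```

Request:
drive_tool([
  [[0,0,0,0,0,0.07,0],[0,0,0,0,0,0.14,0],[0,0,0,0,0,0.18,0],[0,0,0,0,0,0.18,0]],
])

```text
time: 9.8
tool_pos: [0.4443, 0.2141, 0.0501]
ee_rot: [-3.141, 0.001, -3.066]
wrist_force: [-3.9, -1.2, 7.1]
width: 0.0159
```

Run:
```python
from h import *
st()
```

```text
t 9.8 p [0.4443 0.2141 0.0501] r [-3.1412e+00  1.5000e-03 -3.0660e+00] F [-3.91 -1.15  7.14] M [-0.332  0.506 -0.047] w 0.0159
```

It's seated on the blank at the expected height. I'll release and lift.

Request:
drive_tool([
  [[0,0,0,0,0,0,45],[0,0,0,0,0,0,45],[0,0,0,0,0,0,45],[0,0,0,0,0,0,45],[0,0,0,0,0,-2,45],[0,0,0,0,0,-6,45],[0,0,0,0,0,-10,45],[0,0,0,0,0,-13,45],[0,0,0,0,0,-13,45]],
])

```text
time: 10.7
tool_pos: [0.4468, 0.2151, 0.1856]
ee_rot: [3.139, 0.012, -3.066]
wrist_force: [0.6, 0.6, -0.1]
width: 0.0423
```

Run:
```python
from h import *
st()
s=snap('scene','s7'); c=cv2.convertScaleAbs(s['img'][130:230,330:430],alpha=1.6); cv2.imwrite('pics/c11.png',cv2.resize(c,None,fx=6,fy=6,interpolation=cv2.INTER_CUBIC))
s=snap('top','t7'); c=cv2.convertScaleAbs(s['img'][170:300,205:295],alpha=1.6); cv2.imwrite('pics/c12.png',cv2.resize(c,None,fx=4.6,fy=4.6,interpolation=cv2.INTER_CUBIC))
```

```text
t 10.7 p [0.4468 0.2151 0.1856] r [ 3.1392  0.0115 -3.066 ] F [ 0.58  0.57 -0.15] M [0.024 0.038 0.016] w 0.0423
```

View pics/c11.png

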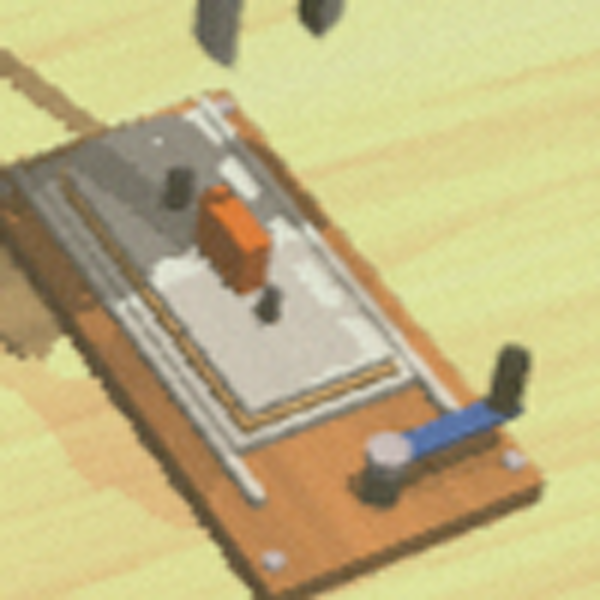

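View pics/c12.png

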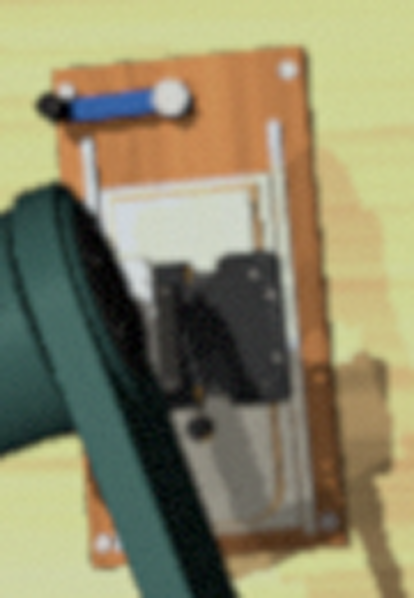

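The template lies flush with both pins through (scene crop: pins at (180,185) and (267,303)). Next I'll locate the catch knob and pivot.

Run:
```python
from h import *
s=pickle.load(open('scene0.pkl','rb')); t=pickle.load(open('top0.pkl','rb'))
cv2.imwrite('pics/c13.png',np.hstack([cv2.resize(cv2.convertScaleAbs(s['img'][180:222,385:427],alpha=1.8),None,fx=9,fy=9,interpolation=cv2.INTER_CUBIC),cv2.resize(cv2.convertScaleAbs(t['img'][172:214,208:250],alpha=1.8),None,fx=9,fy=9,interpolation=cv2.INTER_CUBIC)]))
g=s['img'][184:202,408:424].astype(int).sum(2)//3; print(g)
g=t['img'][184:202,208:226].astype(int).sum(2)//3; print(g)
```

```text
[[117 115 116 115 116 114 117 115 115 114 117 115 115 118 118 114]
 [116 116 114 115 116 116 115 118 116 117 117 116 116 116 118 118]
 [114 116 116 116 115 117 118 115 115 118 116 117 115 118 116 118]
 [117 116 115 117 117 105  84  83  91 109 117 117 115 117 116 120]
 [117 115 116 117 110  83  51  50  53  67 102 119 115 117 117 114]
 [116 115 116 115  99  54  48  44  47  48  89 115 114 115 114 116]
 [115 115 116 117  97  45  41  44  43  43  86 116 116 113 114 116]
 [114 118 116 110  82  43  42  46  44  50  86 114 114 115 113 114]
 [115 118 116 101  62  38  42  43  43  65  99 115 115 115 114 117]
 [115 115 113  98  49  43  42  41  42  69 101 117 116 118 121 119]
 [109 114 113  93  43  42  41  41  40  82 115 117 118 119 116 120]
 [ 91 102 106  80  41  42  42  42  43  90 116 118 117 117 116 117]
 [ 87  83  69  54  41  45  42  44  69 101 118 116 118 118 119 120]
 [ 78  77  65  45  39  43  41  42  65 100 116 116 120 120 119 120]
 [ 73  72  71  62  50  43  45  51  61  93 119 121 119 119 123 118]
 [ 73  74  75  71  66  61  52  63  94 115 119 117 118 119 119 117]
 [ 76  75  73  68  59  67  9
[... 757 characters left out ...]
 35  50  57  59  58  57]
 [106 105 106 102  79  40  21  22  24  20   8   5  28  51  58  59  58  57]
 [107 106 108 106  96  62  34  24  19  13   0   6  22  46  56  58  56  56]
 [107 107 108 107 104  88  66  45  23   5   8  11  21  38  51  53  52  50]
 [104 105 104 105 105 103  94  74  51  34  27  26  29  36  40  38  39  37]
 [104 104 105 104 105 104 103  98  82  63  56  42  42  41  41  42  38  39]
 [106 106 105 105 105 106 105 105  98  83  69  52  43  41  41  42  45  45]
 [107 107 106 107 107 107 107 107 102  87  74  61  47  42  46  53  58  57]
 [107 107 107 107 107 108 106 108 104  88  78  71  58  49  60  82  82  68]
 [108 108 109 109 108 108 108 108 103  86  79  78  72  64  81 108 104  73]]
```

View pics/c13.png

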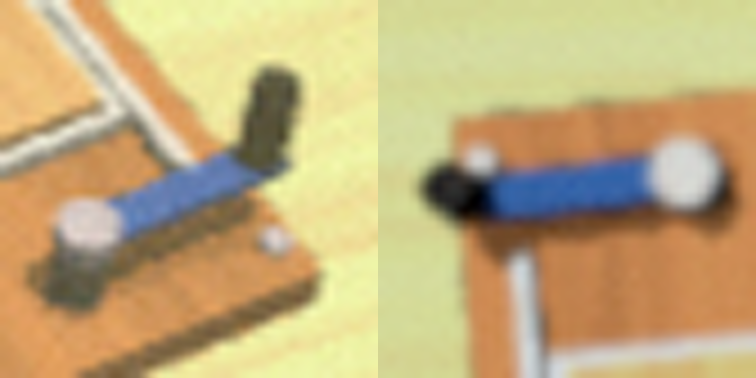

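Run:
```python
from h import *
s=pickle.load(open('scene0.pkl','rb')); t=pickle.load(open('top0.pkl','rb'))
print('knob scene',onplane(s,[(415.5,188.9)],.08),'top',onplane(t,[(216.3,193.0)],.08))
# pivot cap: scene crop (88,220)/9 + (385,180), top (684-378,172)/9+(208,172)
ps=(385+88.5/9-.5,180+220.5/9-.5); pt=(208+306.5/9-.5,172+172.5/9-.5)
for z in(.050,.056): print('pivot',z,onplane(s,[ps],z),onplane(t,[pt],z))
# closest points
for a,b in(((415.5,188.9),(216.3,193.0)),(ps,pt)):
    c1,d1=ray(s,[a]);c2,d2=ray(t,[b]);A=np.c_[d1[0],-d2[0]];k=np.linalg.lstsq(A,c2-c1,rcond=None)[0];print((c1+k[0]*d1[0]).round(4),(c2+k[1]*d2[0]).round(4))
# prediction from seated template TCP
yaw=.0763;R=np.array([[np.cos(yaw),-np.sin(yaw)],[np.sin(yaw),np.cos(yaw)]])
pins_mid=np.array([.4434,.2106]); 
for sft in(-.0086,-.007):
  print('pivot from TCP', np.array([.4435,.2141])+R@[.132-sft,0],)
```

```text
knob scene [[0.57864057 0.28560575 0.08      ]] top [[0.57597435 0.28351216 0.08      ]]
pivot 0.05 [[0.58353924 0.22204039 0.05      ]] [[0.58369184 0.22318263 0.05      ]]
pivot 0.056 [[0.58757913 0.21888605 0.056     ]] [[0.58299744 0.22212138 0.056     ]]
[0.5774 0.2867 0.0783] [0.5763 0.2841 0.0775]
[0.5833 0.2222 0.0496] [0.5837 0.2232 0.0498]
pivot from TCP [0.58369093 0.22481737]
pivot from TCP [0.58209559 0.22469541]
```

Run:
```python
from h import *
go(.5762,.2881,.13,1.677)
```

```text
row rot [0.0018 0.002  1.5402] cm [-13.694   6.368   5.06 ] fing% 44.8 rows 11.0
```

Request:
drive_tool([
  [[0.002,0.002,1.54,-13.7,6.37,0,30],[0.002,0.002,1.54,-13.7,6.37,0,30],[0.002,0.002,1.54,-13.7,6.37,0,30],[0.002,0.002,1.54,-13.7,6.37,0,30],[0.002,0.002,1.54,-13.7,6.37,0,30],[0.002,0.002,1.54,-13.7,6.37,0,30],[0.002,0.002,1.54,-13.7,6.37,0,30],[0.002,0.002,1.54,-13.7,6.37,0,30],[0.002,0.002,1.54,-13.7,6.37,2,30],[0.002,0.002,1.54,-13.7,6.37,4,30],[0.002,0.002,1.54,-13.7,6.37,5,30],[0.002,0.002,1.54,-13.7,6.37,5,30],[0.002,0.002,1.54,-13.7,6.37,5,30],[0.002,0.002,1.54,-13.7,6.37,5,30]],
])

```text
time: 12.2
tool_pos: [0.5764, 0.2882, 0.1306]
ee_rot: [-3.142, 0.0, 1.678]
wrist_force: [0.5, -0.0, -0.5]
width: 0.0279
```

Run:
```python
from h import *
st(); go(.5762,.2881,.09,1.677)
s=snap('scene','s8'); c=cv2.convertScaleAbs(s['img'][120:220,350:450],alpha=1.6); cv2.imwrite('pics/c14.png',cv2.resize(c,None,fx=6,fy=6,interpolation=cv2.INTER_CUBIC))
```

```text
t 12.2 p [0.5764 0.2882 0.1306] r [-3.1416  0.      1.6779] F [ 0.51 -0.01 -0.54] M [-0.066  0.044 -0.004] w 0.0279
row rot [-0.      0.      0.0009] cm [-4.000e-03 -1.600e-02  4.064e+00] fing% 29.7 rows 1.0
```

View pics/c14.png

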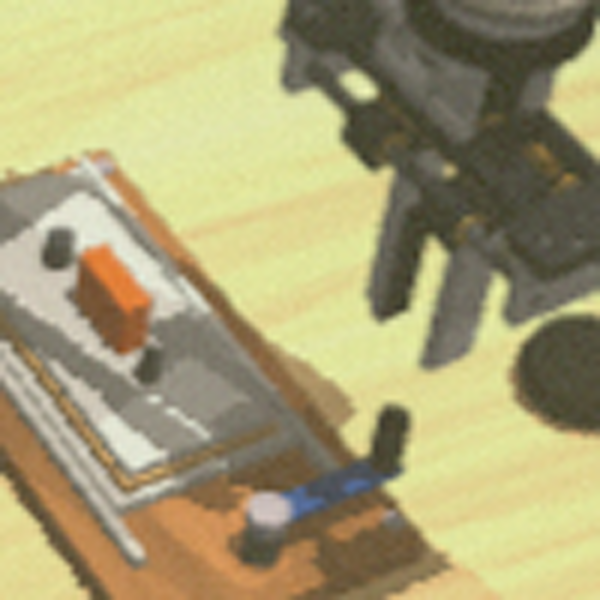

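Request:
drive_tool([
  [[0,0,0,0,0,2,30],[0,0,0,0,0,4,30],[0,0,0,0,0,4.7,30],[0,0,0,0,0,5.4,30],[0,0,0,0,0,5.4,30]],
])

```text
time: 12.75
tool_pos: [0.5764, 0.2882, 0.0768]
ee_rot: [3.141, -0.0, 1.678]
wrist_force: [-0.4, 0.2, 0.1]
width: 0.028
```

Run:
```python
from h import *
st()
s=snap('scene','s9'); c=cv2.convertScaleAbs(s['img'][120:220,350:450],alpha=1.6); cv2.imwrite('pics/c15.png',cv2.resize(c,None,fx=6,fy=6,interpolation=cv2.INTER_CUBIC))
```

```text
t 12.75 p [0.5764 0.2882 0.0768] r [ 3.1414 -0.      1.6779] F [-0.36  0.24  0.09] M [-0.077  0.045 -0.031] w 0.028
```

View pics/c15.png

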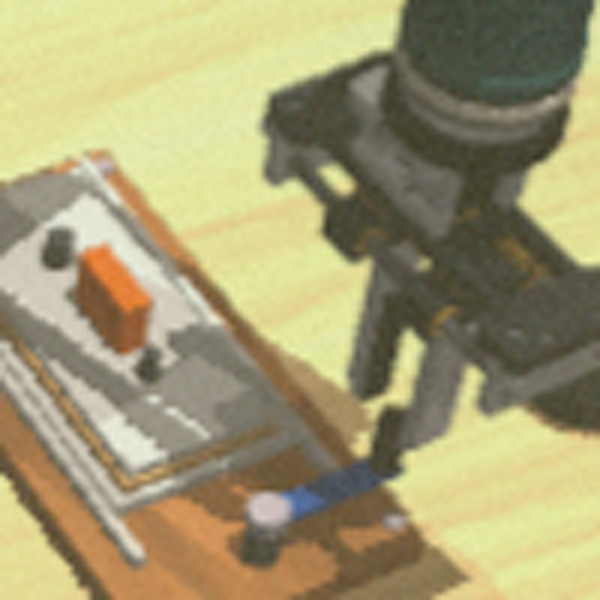

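The knob, at crop (390,425), sits between the fingertips. I'll lower around it.

Request:
drive_tool([
  [[0,0,0,0,0,0.7,30],[0,0,0,0,0,1.4,30],[0,0,0,0,0,2.0,30],[0,0,0,0,0,2.0,30],[0,0,0,0,0,2.0,24],[0,0,0,0,0,2.0,24],[0,0,0,0,0,2.0,24]],
])

```text
time: 13.5
tool_pos: [0.5771, 0.2885, 0.058]
ee_rot: [3.14, -0.001, 1.678]
wrist_force: [0.2, -0.2, -0.2]
width: 0.0225
```

```bash
cat > arc.py <<'E'
from h import *
import sys
o=robot.get_obs(); st()
p=np.array([.583,.2245]); phi=.0763; rad=.064
R0=Ro.from_euler('xyz',o['ee_rot'])
for th in np.arange(float(sys.argv[1]),float(sys.argv[2])+1e-6,float(sys.argv[3])):
    a=np.pi/2+phi+th; q=p+rad*np.array([np.cos(a),np.sin(a)])
    R1=Ro.from_euler('xyz',[np.pi,0,np.pi/2+phi+th])
    print(round(th,3),(R0.inv()*R1).as_rotvec().round(3).tolist(),(R0.inv().apply(np.r_[q,.057]-o['tool_pos'])*100).round(2).tolist())
E
python3 arc.py .1 1.65 .1
```

```text
t 13.5 p [0.5771 0.2885 0.058 ] r [ 3.1396e+00 -5.0000e-04  1.6778e+00] F [ 0.2  -0.16 -0.2 ] M [-0.045  0.075  0.063] w 0.0225
0.1 [0.002, -0.0, -0.069] [-0.04, -0.54, 0.1]
0.2 [0.002, -0.0, -0.169] [-0.11, -1.17, 0.1]
0.3 [0.002, -0.0, -0.269] [-0.25, -1.8, 0.1]
0.4 [0.002, -0.0, -0.369] [-0.45, -2.41, 0.09]
0.5 [0.002, -0.0, -0.469] [-0.71, -2.99, 0.09]
0.6 [0.002, 0.0, -0.569] [-1.03, -3.55, 0.09]
0.7 [0.002, 0.0, -0.669] [-1.4, -4.07, 0.09]
0.8 [0.002, 0.0, -0.769] [-1.83, -4.55, 0.09]
0.9 [0.002, 0.0, -0.869] [-2.29, -4.98, 0.09]
1.0 [0.002, 0.001, -0.969] [-2.8, -5.37, 0.09]
1.1 [0.002, 0.001, -1.069] [-3.35, -5.71, 0.09]
1.2 [0.002, 0.001, -1.169] [-3.92, -5.99, 0.09]
1.3 [0.002, 0.001, -1.269] [-4.52, -6.21, 0.08]
1.4 [0.002, 0.001, -1.369] [-5.14, -6.37, 0.08]
1.5 [0.002, 0.001, -1.469] [-5.77, -6.46, 0.08]
1.6 [0.002, 0.001, -1.569] [-6.41, -6.5, 0.08]
```

Request:
drive_tool([
  [[0,0,-0.069,-0.04,-0.54,0,24],[0,0,-0.169,-0.11,-1.17,0,24],[0,0,-0.269,-0.25,-1.8,0,24],[0,0,-0.369,-0.45,-2.41,0,24],[0,0,-0.469,-0.71,-2.99,0,24],[0,0,-0.569,-1.03,-3.55,0,24],[0,0,-0.569,-1.03,-3.55,0,24]],
])

```text
time: 14.2
tool_pos: [0.5429, 0.2743, 0.0584]
ee_rot: [3.139, 0.001, 2.246]
wrist_force: [0.8, 0.1, -0.6]
width: 0.0222
```

```bash
python3 - <<'E'
from h import *
s=snap('scene','s10'); c=cv2.convertScaleAbs(s['img'][120:220,350:450],alpha=1.6); cv2.imwrite('pics/c16.png',cv2.resize(c,None,fx=6,fy=6,interpolation=cv2.INTER_CUBIC))
E
python3 arc.py .7 1.8 .1
```

```text
t 14.25 p [0.543  0.2745 0.0584] r [3.1389e+00 7.0000e-04 2.2447e+00] F [0.87 0.13 0.04] M [-0.058 -0.048  0.005] w 0.0226
0.7 [0.003, 0.001, -0.102] [-0.03, -0.64, 0.14]
0.8 [0.003, 0.001, -0.202] [-0.13, -1.28, 0.14]
0.9 [0.003, 0.001, -0.302] [-0.29, -1.9, 0.13]
1.0 [0.002, 0.001, -0.402] [-0.51, -2.5, 0.13]
1.1 [0.002, 0.001, -0.502] [-0.79, -3.07, 0.13]
1.2 [0.002, 0.002, -0.602] [-1.13, -3.62, 0.13]
1.3 [0.002, 0.002, -0.702] [-1.52, -4.12, 0.13]
1.4 [0.002, 0.002, -0.802] [-1.95, -4.59, 0.13]
1.5 [0.002, 0.002, -0.902] [-2.43, -5.01, 0.13]
1.6 [0.002, 0.002, -1.002] [-2.96, -5.38, 0.13]
1.7 [0.002, 0.002, -1.102] [-3.51, -5.7, 0.13]
1.8 [0.002, 0.002, -1.202] [-4.1, -5.96, 0.13]
```

View pics/c16.png

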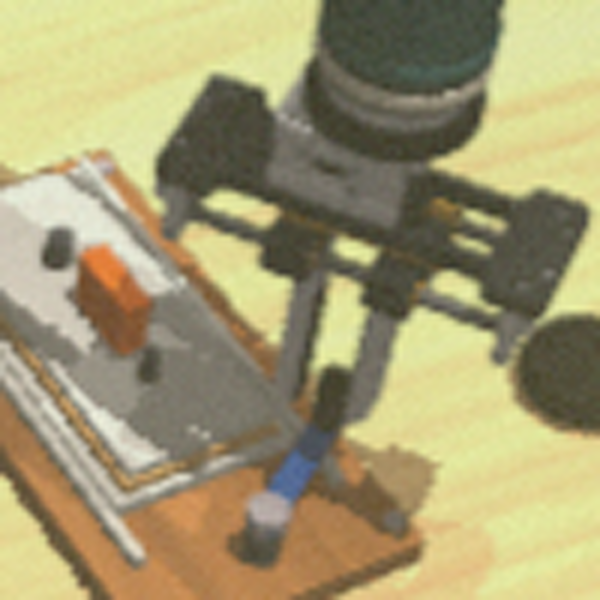

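The catch is following, now at about mid-swing. I'll finish the arc.

Request:
drive_tool([
  [[0.002,0,-0.102,-0.03,-0.64,0,24],[0.002,0,-0.202,-0.13,-1.28,0,24],[0.002,0,-0.302,-0.29,-1.9,0,24],[0.002,0,-0.402,-0.51,-2.5,0,24],[0.002,0,-0.502,-0.79,-3.07,0,24],[0.002,0,-0.602,-1.13,-3.62,0,24],[0.002,0,-0.702,-1.52,-4.12,0,24],[0.002,0,-0.802,-1.95,-4.59,0,24],[0.002,0,-0.902,-2.43,-5.01,0,24],[0.002,0,-0.97,-2.8,-5.26,0,24],[0.002,0,-0.97,-2.96,-5.38,0,24],[0.002,0,-0.97,-2.96,-5.38,0,24]],
])

```text
time: 15.45
tool_pos: [0.5194, 0.218, 0.0585]
ee_rot: [-3.141, 0.002, -3.071]
wrist_force: [-0.9, 1.5, -0.5]
width: 0.0227
```

```bash
python3 arc.py 1.6 1.7 .05
python3 - <<'E'
from h import *
s=snap('scene','s11'); c=cv2.convertScaleAbs(s['img'][120:220,340:440],alpha=1.6); cv2.imwrite('pics/c17.png',cv2.resize(c,None,fx=6,fy=6,interpolation=cv2.INTER_CUBIC))
E
```

```text
t 15.45 p [0.5194 0.218  0.0585] r [-3.1414e+00  1.6000e-03 -3.0711e+00] F [-0.85  1.46 -0.49] M [0.289 0.156 0.007] w 0.0227
1.6 [-0.0, 0.002, -0.035] [0.01, -0.03, 0.15]
1.65 [-0.0, 0.002, -0.085] [-0.01, -0.35, 0.15]
1.7 [-0.0, 0.002, -0.135] [-0.05, -0.66, 0.15]
```

View pics/c17.png

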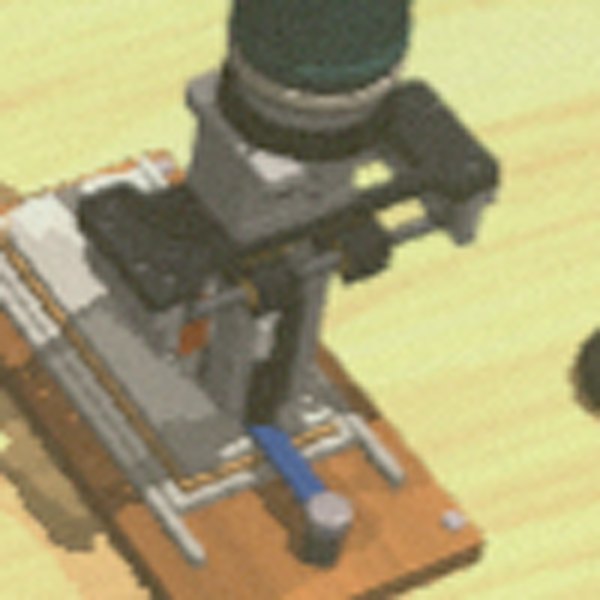

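Request:
drive_tool([
  [[0,0,0,0,-0.15,0,24],[0,0,0,0,-0.3,0,24],[0,0,0,0,-0.35,0,24],[0,0,0,0,-0.35,0,24]],
])

```text
time: 15.9
tool_pos: [0.5195, 0.2155, 0.0584]
ee_rot: [3.14, 0.001, -3.071]
wrist_force: [-1.3, 4.6, 0.8]
width: 0.0226
```

```bash
python3 -c "
from h import *
st()"
```

```text
t 15.9 p [0.5195 0.2155 0.0584] r [ 3.1401e+00  1.5000e-03 -3.0705e+00] F [-1.33  4.56  0.76] M [0.914 0.284 0.018] w 0.0226
```

The force rose to 4.6 N, so the catch is at its stop. I'll back off, open and lift away.

Request:
drive_tool([
  [[0,0,0,0,0.15,0,30],[0,0,0,0,0.3,0,34],[0,0,0,0,0.3,0,34],[0,0,0,0,0.3,-1,34],[0,0,0,0,0.3,-3,34],[0,0,0,0,0.3,-6,34],[0,0,0,0,0.3,-10,34],[0,0,0,0,0.3,-14,34],[0,0,0,15,0.3,-16,34],[0,0,0,15,0.3,-16,34],[0,0,0,15,0.3,-16,34],[0,0,0,15,0.3,-16,34],[0,0,0,15,0.3,-16,34],[0,0,0,15,0.3,-16,34]],
])

```text
time: 17.3
tool_pos: [0.3704, 0.2076, 0.2185]
ee_rot: [3.14, 0.003, -3.071]
wrist_force: [-0.4, 0.4, -0.3]
width: 0.0321
```

Run:
```python
from h import *
st()
s=snap('scene','s12'); c=cv2.convertScaleAbs(s['img'][120:220,340:440],alpha=1.6); cv2.imwrite('pics/c18.png',cv2.resize(c,None,fx=6,fy=6,interpolation=cv2.INTER_CUBIC))
t=snap('top','t12')
```

```text
t 17.3 p [0.3704 0.2076 0.2185] r [ 3.1402e+00  2.8000e-03 -3.0710e+00] F [-0.36  0.37 -0.32] M [-0.021  0.067  0.052] w 0.0321
```

View pics/c18.png

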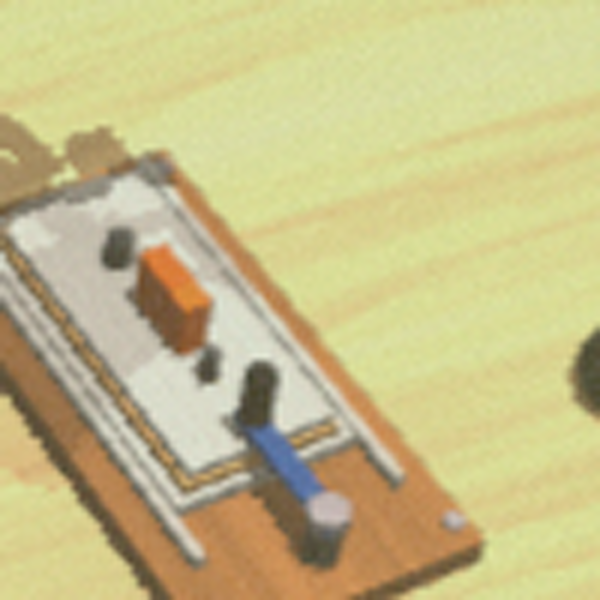

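View pics/t12.png

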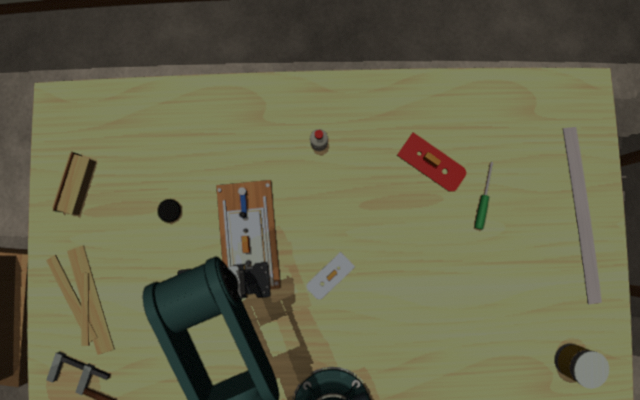

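The catch lies over the square end and the other things look unmoved. One numeric check of the catch angle before handing in.

Run:
```python
from h import *
s=pickle.load(open('s12.pkl','rb'))
k=onplane(s,[(340+262.5/6-.5,120+373/6-.5)],.08)[0]; p=onplane(s,[(340+329/6-.5,120+508/6-.5)],.05)[0]
d=k-p; print(k,p,np.hypot(*d[:2]),'theta',np.arctan2(d[1],d[0])%6.283-np.pi/2-.0763)
robot.close_job()
```

```text
[0.52185092 0.21643746 0.08      ] [0.58405922 0.22175545 0.05      ] 0.0624351986926154 theta 1.5795904926293847
the job is handed in; nothing more can be done
```

I hung the larger aluminium template on both pins, flush on the blank, then swung the blue catch over its square end, let go and handed the job in at about 17 s. I was not told the verdict.

**Finding the pins:** The two cameras disagreed by about 2–3 mm across the jig at the pins. The first gentle lowering rested on the sprung pin tops with about 5–6 N. Sliding roughly 2.5 mm sideways let the template drop over the pins, so the scene camera was the better guide.

**Seating:** The template stopped with its underside about 32 mm above the bench by the tool height. The contact force there was about 10 N. The pictures after release show both pins through their holes and the rounded end away from the catch.

**Catch:** I guided the knob round between loosely set fingers until the force rose to 4.6 N, which I took as the stop. The last picture gives an angle of about 1.58 rad. The measured knob radius was 62 mm against the given 64 mm.

**Final state:** The fingers were well clear and the wrist force was near zero. By eye in the top view, the glue bottle, wheel, screwdriver and other templates were where they started. I did not measure them.

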